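# Assemble a tall and a short pepper mill on their nests

### The arm

A 6-joint arm with a two-finger parallel gripper is mounted at the origin on the work surface. World frame = base frame: x ahead of the robot, y to its left, z up, the work surface at z = 0. Lengths are in m, angles in rad, forces in N, time in s.
With the tool pointing down it reaches from about 0.35 to 0.775 m from the base axis. Payload 7.3 kg.
Tool frame: the origin (TCP) lies on the mounting face of the last link; the fingertips stand 178 mm ahead of it and the grasp point (between the pads) lies 159 mm ahead of it (robot.grip_depth is the distance from the TCP to the grasp point, in m); z points along the fingers, y is the line along which they close (so a half turn about z gives the same grasp; the last joint's range is limited). The gripper opens to 92 mm and grips with 3 to 60 N. Pads are 19 mm wide; open, the fingers measure 130 mm over their backs; the gripper's body (75 mm by 190 mm) begins 47 mm behind the grasp point.
Start: joints at [1.128, 0.342, 1.524, -0, 1.275, -0.146], TCP at [0.154, 0.502, 0.405] pointing down, gripper open.
Joint ranges: [-2.53, 2.53], [-0.77, 2.02], [0.04, 2.7], [-1, 4.14], [0.28, 2.66], [-3.11, 3.11]. Speed limits (rad/s): [2.57, 2.57, 3.14, 3.14, 3.14, 3.14].

### API

Orientations are given as [roll, pitch, yaw] about the fixed x, y, z axes, in that order (R = Rz(yaw) Ry(pitch) Rx(roll)).
In Python, from cell import observe, cams, robot, models gives the robot as it stands.
- The arm moves only by the shell command python3 -m jog 'ROWS' [FORCE]. ROWS is JSON, a list of rows, each a list of 3 entries, a list of its own where there are three numbers: the shift along the tool's x, y, z each as a share of 0.4 m, from -1 to 1, then the turn about the tool's z as a share of pi rad, from -1 to 1, then the closure, from 0 (fully open) to 1 (shut). In form: [[[x, y, z], turn, jaw], ...]. A call has 1 to 12 rows; each row is the pose to reach, as a shift and turn from the pose commanded when the call began, along the tool's axes at that moment, turning the shorter way round; what a row does not reach only later rows make up. A row lasts 1/8 s, in which the tool goes at most 62.5 mm and 10.7 degrees, less where a joint would pass 70% of its speed; a pose out of reach is approached as far as the arm can. A call with a number of a shift or a turn outside -1 to 1 is refused whole. A call with a gripper value outside its range is refused whole. The fingers move at their own pace and stop on an object; FORCE is the grip in N (left out, the last holds). Time passes only in rows, so rows that repeat a pose let the fingers close. It gives the time, the measured TCP pose, the force, the opening and the grip force at its end, in the units of the state.
- observe(): the state, without advancing time (a new reading comes with each control period).
- cams.read_camera(name): name is "side" or "top" or "wrist"; returns the picture (480x640x3 uint8, red, green, blue); there is no depth.
- cams.camera_model(name): a dict with "camera_matrix" (3x3 intrinsics, pixels), "pose" (4x4, takes a point from camera to world coordinates). Camera axes: x right, y down, z forward; pixel columns grow to the right and rows downward; lengths in m; the calibration is good to about 2 mm. The wrist camera is an equidistant fisheye: a pixel r from the principal point sees the ray r / f radians off the axis. A picture is of the moment at which its call begins: read the wrist's pose just before it. camera_model takes no time and is no camera call; for the wrist camera it gives the pose at the moment of the call.
- robot.hand_in(): hands the job in; it is judged then, once.
Trained networks look in the newest picture that a camera, given by its name, has taken for a name from the list of things; names that differ only in an ending like _2 or _b are one class to them, and where a whole thing is asked for, a point or a joint stands for the part that bears it (a point fixed in the world has none). Each returns a list of dicts, best first, with "confidence" (0 to 1); they miss things now and then, are a little off and sometimes report something else, mostly with a low value. They report only what shows in the picture. A call takes as long as a camera call. They do not tell look-alikes from the thing itself.
- models.find_in(target, camera): "position" ([x, y, z] in m, in world coordinates, good to about 4 mm: the middle of the surface that is visible of it).
- models.pinpoint(target, camera): "position" ([x, y, z] in m, in world coordinates, good to about 4 mm: a listed point, or the origin of a listed thing).
The state is a dict: "time": time; "qpos": joint angles; "qvel": joint speeds; "joint_efforts": joint torques, N m; "tool_pos": TCP position; "tool_rot": TCP orientation; "contact_force": force on the tool from outside, world axes, zero at the start; "torque": the same for the moment, N m; "opening": finger opening in m; "grip_force": force on a finger pad.
Only numpy, scipy, OpenCV 4.12 (cv2) and the standard library are available. Lean on these libraries where they do the work, as an engineer would, in place of code of your own. Each camera call takes 0.05 s, during which the arm holds its last target. There are 200 camera calls.

### The job

Put the two pepper mills together on the assembly nests: lower the tall slim body over the long spindle and the short stout body over the short spindle, each fully down on its nest, then close each with its own head, the head with the ball knob on the tall body and the wider, low-domed head on the stout body, sitting down flat all round. Set the lacquered pieces down under control rather than letting them drop, and do not push aside or knock over the finished mill, the flared body, the grease tin or the screwdriver.

Things in the scene. Friction and masses are not known exactly. Their poses are not given: they have to be found in the camera images.
- nest_long: Fixed nest with the LONG spindle: square aluminium plate, 90 mm, with a flat round black seat (68 mm across, top at 18 mm). On the seat a steel plug, 32 mm across, straight for 7 mm, tapering to 20 mm across 15 mm above the seat; from it rises a 7 mm spindle, pointed tip at 148 mm. Heights are above the origin: centre of the plate's underside, on the bench, on the spindle's axis; z up.
- nest_short: Fixed nest with the SHORT spindle: the same plate, seat (top at 18 mm) and plug as the other nest, but the spindle's tip is only 102 mm above the origin: centre of the plate's underside, on the bench, on the spindle's axis; z up.
- tall_body: Tall slim mill body, white, upright, 115 mm high: foot 56 mm across, straight collar (grip here) 44 mm across from 77 to 108 mm, flat shoulder at 108, above it a tenon 30 mm across, 7 high. Bore 22 mm (18 at the top); in the foot a counterbore 36 mm wide, 16 deep, for the plug. Seated, the spindle stands 22 mm above the shoulder, between the fingers. Origin: centre of underside, z up; round.
- stout_body: Short stout mill body, white, upright, 69 mm high: foot 60 mm across, straight collar (grip here) 52 mm across from 34 to 62 mm, flat shoulder at 62, above it a tenon 36 mm across, 7 high. Bore and counterbore as the tall body's. Seated on the short nest, the spindle sticks out 22 mm above the shoulder. 0.14 kg. Origin: centre of underside, z up; round.
- knob_head: Head of the tall mill, white, standing on the bench: straight band 46 mm across from 0 to 24 mm, then a dome and an 18 mm ball knob, 54 mm high in all. Below, a recess 34 mm wide, 9 deep, for the tenon, and a blind hole 14 mm wide, ending 26 mm up, for the spindle. Seated, its underside lies on the tall body's shoulder. 0.06 kg. Origin: centre of underside, z up; round.
- flat_head: Head of the short mill, white, standing on the bench: straight band 52 mm across from 0 to 25 mm, then a low plain dome without knob, 36 mm high in all. Below, a recess 40 mm wide, 9 deep, and a blind hole 14 mm wide, ending 26 mm up. Seated, its underside lies on the stout body's shoulder. 0.07 kg. Origin: centre of underside, z up; round.
- flared_body: Bystander: open white tube-like mill body of another model, standing, 90 mm high, 54 mm across at the foot, 44 mm at the middle, 50 mm at the top, no tenon. Not part of the job. Loose. Origin: centre of its underside.
- finished_mill: Bystander: a complete white mill, standing, 163 mm high, 56 mm across at the foot, with a ball knob on top. Not part of the job. Loose. Origin: centre of its underside.
- grease_tin: Bystander: small round metal tin, 40 mm across, 30 mm high, between the nests and the robot. Loose. Origin: centre of its underside.
- screwdriver: Bystander: stubby screwdriver, 110 mm long, black handle, lying on the bench between the nests. Loose. Origin: its middle, x along the blade.
There are look-alikes about, which are no part of the job. Leave any turquoise look-alike of the knob_head alone.

How it is judged:
At the end, for the whole second after the job is handed in: Each body stands on its nest (origin 18 mm above the nest's, within 3 mm) and each head on its body's shoulder (108 mm above the tall, 62 mm above the stout body's origin, within 3 mm), centred within 7 mm on what carries it, upright within 0.08 rad, at rest (horizontal distance between tall_body and nest_long below 0.007 m and z of tall_body in the frame of nest_long between 0.015 and 0.021 m and angle between each of tall_body, stout_body, knob_head, flat_head's own z axis and vertical below 0.08 rad and linear speed of each of tall_body, stout_body, knob_head, flat_head below 0.02 m/s and angular speed of each of tall_body, stout_body, knob_head, flat_head below 0.2 rad/s and horizontal distance between stout_body and nest_short below 0.007 m and z of stout_body in the frame of nest_short between 0.015 and 0.021 m and horizontal distance between knob_head and tall_body below 0.007 m and z of knob_head in the frame of tall_body between 0.105 and 0.111 m and horizontal distance between flat_head and stout_body below 0.007 m and z of flat_head in the frame of stout_body between 0.059 and 0.065 m); the robot touches nothing.
It fails at once if the finished mill, flared body, grease tin or screwdriver is shifted by more than 30 mm or knocked over (distance of any of flared_body, finished_mill, grease_tin, screwdriver from where it was at the start of the episode above 0.03 m or angle between any of flared_body, finished_mill, grease_tin's own z axis and vertical above 0.5 rad).
It fails at once if a body is let fall onto its nest (faster than 0.5 m/s over the last 20 mm) ((horizontal distance between tall_body and nest_long below 0.02 m and z of tall_body in the frame of nest_long below 0.038 m and linear speed of tall_body above 0.5 m/s) or (horizontal distance between stout_body and nest_short below 0.02 m and z of stout_body in the frame of nest_short below 0.038 m and linear speed of stout_body above 0.5 m/s)).
It fails at once if a head is let fall onto its body (faster than 0.5 m/s over the last 20 mm) ((horizontal distance between knob_head and nest_long below 0.02 m and z of knob_head in the frame of nest_long below 0.146 m and linear speed of knob_head above 0.5 m/s) or (horizontal distance between flat_head and nest_short below 0.02 m and z of flat_head in the frame of nest_short below 0.1 m and linear speed of flat_head above 0.5 m/s)).
It also fails if it takes over 96 s, if anything falls off the work surface, if the arm or the gripper's body presses on something with over 40 N, if the wrist force passes 120 N, or if a joint passes its speed limit or range.

## Working session

There is one attempt and no reset: what is moved stays moved. The work goes in short steps, Python scripts to look and compute and a shell command to move; the robot and the scene stay as the last step left them, time stands still between calls to the robot, and variables do not carry over. Pictures are saved under pics/ and viewed, at most 14 in all, crops included, and the job is handed in when it is done.

```bash
ls; mkdir -p pics
python3 - <<'E'
from cell import observe,cams,robot,models
import cv2
for c in ["top","side"]:
    im=cams.read_camera(c); cv2.imwrite(f"pics/{c}0.png",im[:,:,::-1])
    for t in ["nest_long","nest_short","tall_body","stout_body","knob_head","flat_head","flared_body","finished_mill","grease_tin","screwdriver"]:
        print(c,t,[( [round(v,3) for v in d["position"]],round(d["confidence"],2)) for d in models.pinpoint(t,c)][:4])
s=observe();print(s["time"],s["tool_pos"],s["tool_rot"],s["opening"])
for c in ["top","side"]: print(cams.camera_model(c))
E
```

```text
pics
top nest_long [([0.645, -0.12, 0.004], 0.65)]
top nest_short [([0.633, 0.109, -0.001], 0.81)]
top tall_body [([0.427, -0.276, 0.001], 0.87)]
top stout_body [([0.585, -0.318, 0.003], 0.77)]
top knob_head [([0.409, -0.178, -0.002], 0.95), ([0.513, -0.132, -0.001], 0.91), ([0.355, 0.004, 0.004], 0.85), ([0.338, -0.143, 0.003], 0.78)]
top flat_head [([0.574, 0.347, 0.002], 0.9), ([0.632, 0.11, -0.003], 0.69)]
top flared_body [([0.432, 0.293, -0.001], 0.71)]
top finished_mill [([0.582, -0.32, 0.003], 0.71), ([0.433, 0.075, 0.0], 0.58), ([0.431, -0.274, 0.001], 0.41)]
top grease_tin [([0.43, -0.276, 0.002], 0.68), ([0.54, 0.006, 0.003], 0.58)]
top screwdriver []
side nest_long [([0.642, -0.119, 0.001], 0.95)]
side nest_short [([0.628, 0.111, 0.0], 0.86)]
side tall_body [([0.424, -0.276, -0.001], 0.59)]
side stout_body [([0.576, -0.321, -0.0], 0.88)]
side knob_head [([0.357, 0.002, 0.001], 0.77), ([0.428, -0.074, 0.002], 0.75), ([0.413, -0.175, -0.001], 0.64), ([0.511, -0.133, 0.001], 0.6)]
side flat_head [([0.577, 0.346, 0.001], 0.69)]
side flared_body [([0.576, -0.323, 0.001], 0.32)]
[... 439 characters left out ...]
 ,   1.        ]]), 'pose': array([[-0.01056535, -0.98075759,  0.19494336,  0.30252173],
       [-0.99990285,  0.00858952, -0.01097802, -0.00136132],
       [ 0.00909231, -0.19504041, -0.98075306,  1.04580856],
       [ 0.        ,  0.        ,  0.        ,  1.        ]])}
{'camera_matrix': array([[484.70325907,   0.        , 313.62807629],
       [  0.        , 484.70325907, 240.57390462],
       [  0.        ,   0.        ,   1.        ]]), 'pose': array([[-0.99761736, -0.03375465,  0.06016831,  0.43215705],
       [-0.06624972,  0.71206992, -0.69897597,  0.70615466],
       [-0.01925036, -0.70129669, -0.71260955,  0.79112921],
       [ 0.        ,  0.        ,  0.        ,  1.        ]])}
```

View pics/top0.png

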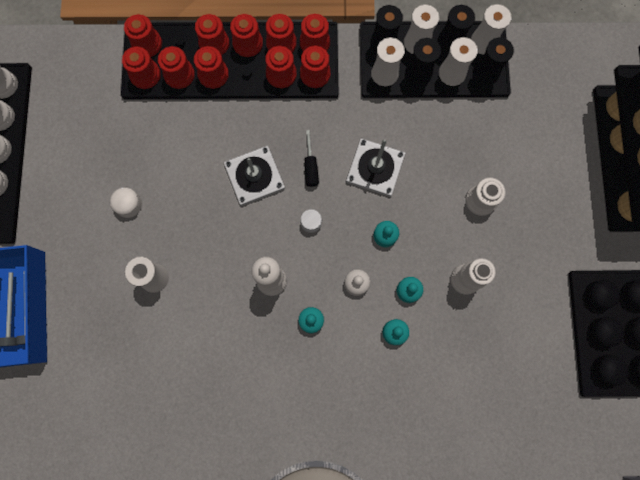

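View pics/side0.png

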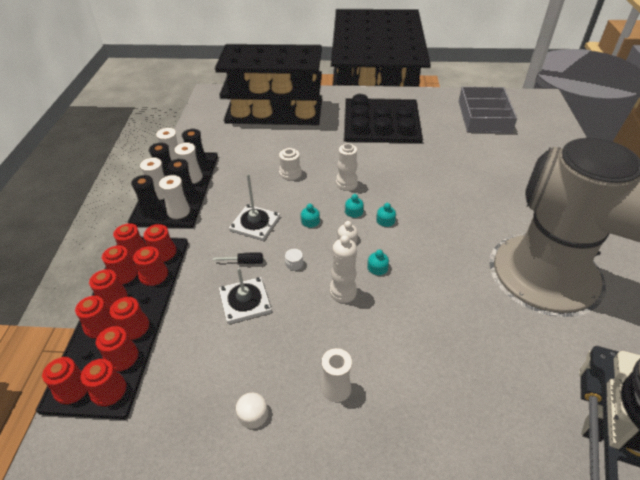

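Top view: x runs up and y runs left. The white ball-knob head is at px (357,282), the flat head at (125,202), the stout body at (485,197) and the tall body at (475,275). The nests are at (254,175) for the short one and (376,166) for the long one. The turquoise knobs are decoys. The side view agrees with these.

```bash
cat > h.py <<'E'
from cell import observe,cams,robot,models
import numpy as np, cv2
def rows(x,y,z,yaw):
    "grasp point target -> shares"
    s=observe(); p=np.array(s["tool_pos"]); w=s["tool_rot"][2]
    d=np.array([x,y,z+robot.grip_depth])-p
    tx=np.array([np.cos(w),np.sin(w)]); ty=np.array([np.sin(w),-np.cos(w)])
    t=-(yaw-w); t=(t+np.pi)%(2*np.pi)-np.pi
    print("shift",np.round([d[:2]@tx/.4,d[:2]@ty/.4,-d[2]/.4],4),"turn",round(t/np.pi,4),"t",round(s["time"],2))
def fwd(c,P):
    m=cams.camera_model(c);T=np.linalg.inv(m["pose"]);q=T[:3,:3]@np.array(P)+T[:3,3];K=m["camera_matrix"]
    if c=="wrist":
        th=np.arctan2(np.hypot(*q[:2]),q[2]);u=q[:2]/np.hypot(*q[:2])*th
    else: u=q[:2]/q[2]
    return K[:2,:2]@u+K[:2,2]
def ray(c,u,z,m=None):
    "pixel -> world point on plane z"
    m=m or cams.camera_model(c);K=m["camera_matrix"];v=np.linalg.solve(K,[u[0],u[1],1])[:2]
    if c=="wrist":
        r=np.hypot(*v); d=np.array([*(v/max(r,1e-9)*np.sin(r)),np.cos(r)])
    else: d=np.array([*v,1])
    d=m["pose"][:3,:3]@d;o=m["pose"][:3,3]
    return o+d*(z-o[2])/d[2]
def pin(t,c,n=1):
    for _ in range(n):
        for d in models.pinpoint(t,c)[:3]: print(c,t,np.round(d["position"],4),round(d["confidence"],2))
def shot(c,name):
    m=cams.camera_model(c);im=cams.read_camera(c);cv2.imwrite(f"pics/{name}.png",im[:,:,::-1]);return im,m
E
python3 - <<'E'
from h import *
rows(.580,-.320,.23,np.pi/2)
E
```

```text
shift [-1.6207 -1.6534  0.0389] turn 0.4055 t 1.1
```

```bash
python3 -m jog '[[[-0.81,-0.825,0],0.4055,0],[[-0.81,-0.825,0],0.4055,0],[[-0.81,-0.825,0],0.4055,0],[[-0.81,-0.825,0],0.4055,0],[[-0.81,-0.825,0],0.4055,0],[[-0.81,-0.825,0],0.4055,0],[[-0.81,-0.825,0],0.4055,0],[[-0.81,-0.825,0],0.4055,0],[[-0.81,-0.825,0],0.4055,0],[[-0.81,-0.825,0],0.4055,0],[[-0.81,-0.825,0],0.4055,0],[[-0.81,-0.825,0],0.4055,0]]'; python3 -c "
from h import *
rows(.580,-.320,.23,np.pi/2)"
```

```text
time: 2.6
tool_pos: [0.3665, 0.0925, 0.4047]
tool_rot: [3.142, -0.0, 1.573]
contact_force: [-0.2, 0.3, 0.8]
opening: 0.0917
grip_force: 0.0
shift [-1.0323  0.5319  0.0389] turn 0.0006 t 2.6
```

```bash
python3 -m jog '[[[-1,0.532,0.04],0,0],[[-1,0.532,0.04],0,0],[[-1,0.532,0.04],0,0],[[-1,0.532,0.04],0,0],[[-1,0.532,0.04],0,0],[[-1,0.532,0.04],0,0],[[-1,0.532,0.04],0,0],[[-1,0.532,0.04],0,0],[[-1,0.532,0.04],0,0],[[-1,0.532,0.04],0,0],[[-1,0.532,0.04],0,0]]'; python3 -c "
from h import *
rows(.580,-.320,.23,np.pi/2)
im,m=shot('wrist','w1')
for t in ['stout_body','tall_body','nest_long','knob_head']: pin(t,'wrist')
print(m,fwd('wrist',[.58,-.32,.069]))"
```

```text
time: 3.98
tool_pos: [0.5796, -0.3069, 0.3893]
tool_rot: [3.141, 0.0, 1.572]
contact_force: [0.0, -0.1, 0.4]
opening: 0.0917
grip_force: 0.0
shift [-0.0327  0.0009  0.0003] turn 0.0005 t 3.98
wrist stout_body [ 0.5775 -0.3155  0.0028] 0.75
wrist nest_long [ 0.642  -0.1194  0.0029] 0.8
wrist knob_head [ 0.4247 -0.0801  0.001 ] 0.89
wrist knob_head [ 0.3366 -0.1478 -0.004 ] 0.79
wrist knob_head [ 0.408  -0.1672  0.0007] 0.77
{'camera_matrix': array([[371.64829954,   0.        , 315.02661086],
       [  0.        , 371.64829954, 241.65552453],
       [  0.        ,   0.        ,   1.        ]]), 'pose': array([[ 9.99997913e-01,  1.89317538e-03,  7.68363816e-04,
         5.79190098e-01],
       [ 2.03033234e-03, -9.62845810e-01, -2.70044113e-01,
        -2.34052441e-01],
       [ 2.28575016e-04,  2.70045110e-01, -9.62847645e-01,
         3.68896785e-01],
       [ 0.00000000e+00,  0.00000000e+00,  0.00000000e+00,
         1.00000000e+00]])} [315.70061109 242.77811147]
```

View pics/w1.png

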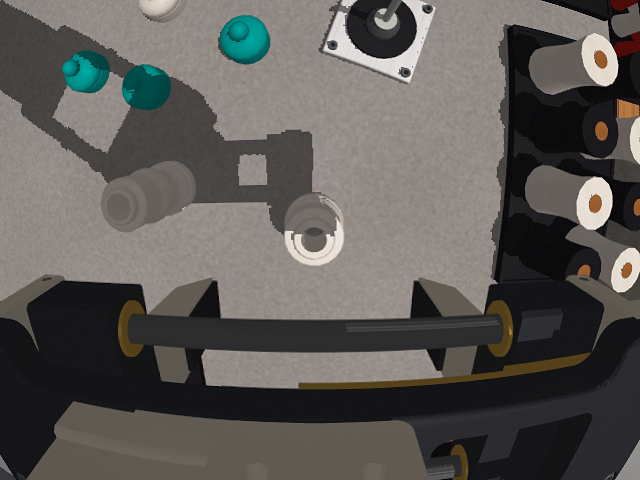

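The wrist picture shows the stout body's bore at about px (314,239), the tall body's at (121,207), and the long nest's plug at (385,22).

```bash
python3 -c "
from h import *
print(ray('wrist',(314,239),.069),ray('wrist',(120.5,207),.115),ray('wrist',(384,21),.033))
im=cv2.imread('pics/w1.png');a=cv2.resize(im[185:275,270:360],None,fx=4,fy=4,interpolation=2);b=cv2.resize(im[160:250,85:175],None,fx=4,fy=4,interpolation=2)
cv2.imwrite('pics/c1.png',np.hstack([a,b]))
rows(.5785,-.3165,.05,np.pi/2)"
```

```text
[ 0.57857363 -0.31671939  0.069     ] [ 0.43115758 -0.27884261  0.115     ] [ 0.64178799 -0.12119003  0.033     ]
shift [-0.0217 -0.0028  0.4497] turn 0.0002 t 4.22
```

View pics/c1.png

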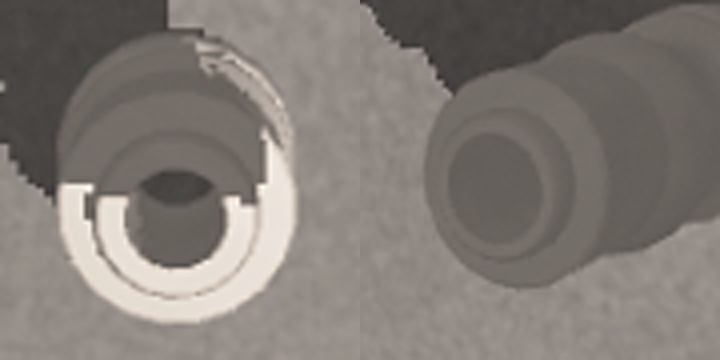

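The crop puts the stout bore at px (314,239.5), which agrees. Descending to grip the collar.

```bash
python3 -m jog '[[[-0.022,-0.003,0.1],0,0],[[-0.022,-0.003,0.25],0,0],[[-0.022,-0.003,0.4],0,0],[[-0.022,-0.003,0.45],0,0],[[-0.022,-0.003,0.45],0,0],[[-0.022,-0.003,0.45],0,0.3],[[-0.022,-0.003,0.45],0,1],[[-0.022,-0.003,0.45],0,1],[[-0.022,-0.003,0.45],0,1],[[-0.022,-0.003,0.45],0,1],[[-0.022,-0.003,0.45],0,1],[[-0.022,-0.003,0.45],0,1]]' 20; python3 -c "
from h import *
rows(.631,.11,.165,np.pi/2)"
```

```text
time: 5.72
tool_pos: [0.5785, -0.3171, 0.2091]
tool_rot: [3.141, 0.0, 1.571]
contact_force: [-1.8, 1.1, 4.3]
opening: 0.0515
grip_force: 20.0
shift [ 1.0677  0.1312 -0.2878] turn 0.0 t 5.72
```

```bash
python3 -m jog '[[[0,0,-0.1],0,1],[[0,0,-0.25],0,1],[[0,0,-0.44],0,1],[[0.1,0.05,-0.44],0,1],[[0.89,0.131,-0.44],0,1],[[0.89,0.131,-0.44],0,1],[[0.89,0.131,-0.44],0,1],[[0.89,0.131,-0.44],0,1],[[0.89,0.131,-0.44],0,1],[[0.89,0.131,-0.44],0,1],[[0.89,0.131,-0.44],0,1],[[0.89,0.131,-0.44],0,1]]'; python3 -c "
from h import *
im,m=shot('wrist','w2')
for t in ['nest_short','nest_long','flat_head']: pin(t,'wrist',2)
for P in [[.631,.11,.102],[.631,.11,.033],[.631,.11,.018]]: print(fwd('wrist',P))
rows(.631,.11,.225,np.pi/2)"
```

```text
time: 7.22
tool_pos: [0.6309, 0.0374, 0.3844]
tool_rot: [-3.141, 0.0, 1.569]
contact_force: [0.6, -0.6, -1.5]
opening: 0.0519
grip_force: 20.0
wrist nest_short [0.6261 0.1088 0.0007] 0.94
wrist nest_short [0.6261 0.1088 0.0007] 0.94
[315.63010309 141.79690574]
[315.51165087 141.43952864]
[315.49214378 141.38068133]
shift [0.1792 0.0002 0.0014] turn -0.0003 t 7.58
```

View pics/w2.png

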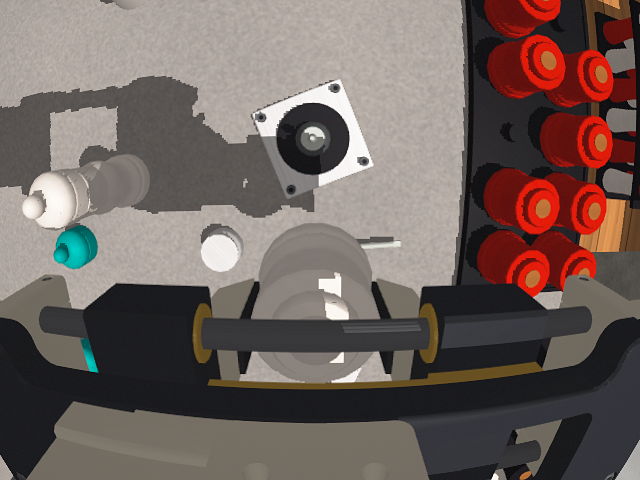

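The short nest's seat is centred at about px (312.5,138), with its spindle seen end-on there. The held stout body is upright.

```bash
python3 -c "
from h import *
im=cv2.imread('pics/w2.png');g=im.max(2)
q=cv2.minEnclosingCircle(np.argwhere((g[95:182,268:356]<25))[:,::-1].astype(np.float32));print(q)
c=(q[0][0]+268,q[0][1]+95);print(c,ray('wrist',c,.018),ray('wrist',(312.5,138),.06))
n=cv2.findContours((g>190).astype(np.uint8),0,1)[0]
for k in n:
  if cv2.contourArea(k)>2000: print(cv2.minAreaRect(k),ray('wrist',cv2.minAreaRect(k)[0],.008))
"
```

```text
((34.0, 53.5), 29.601619720458984)
(302.0, 148.5) [0.61854911 0.10340262 0.018     ] [0.6285337 0.1129172 0.06     ]
((593.270263671875, 238.8783721923828), (52.44327926635742, 107.18814086914062), 9.462322235107422) [0.9734749 0.0147938 0.008    ]
((312.9541015625, 138.6049041748047), (94.13648986816406, 95.189208984375), 68.62937927246094) [0.62860941 0.11262805 0.008     ]
```

```bash
python3 -m jog '[[[0.094,-0.003,0],0,1],[[0.188,-0.006,0],0,1],[[0.188,-0.006,0],0,1],[[0.188,-0.006,0.08],0,1],[[0.188,-0.006,0.16],0,1],[[0.188,-0.006,0.24],0,1],[[0.188,-0.006,0.30],0,1],[[0.188,-0.006,0.33],0,1],[[0.188,-0.006,0.36],0,1],[[0.188,-0.006,0.375],0,1],[[0.188,-0.006,0.38],0,1],[[0.188,-0.006,0.38],0,1]]'
```

```text
time: 9.07
tool_pos: [0.6286, 0.1138, 0.2331]
tool_rot: [3.141, 0.001, 1.571]
contact_force: [-0.5, -2.8, -3.0]
opening: 0.0514
grip_force: 20.0
```

```bash
python3 -m jog '[[[-0.002,0,0.005],0,1],[[-0.002,0,0.01],0,1],[[-0.002,0,0.014],0,1],[[-0.002,0,0.015],0,1],[[-0.002,0,0.016],0,1],[[-0.002,0,0.016],0,1]]'; python3 -c "
from h import *
rows(.6286,.1126,.0681,np.pi/2)"
```

```text
time: 9.82
tool_pos: [0.6284, 0.1133, 0.227]
tool_rot: [3.141, 0.0, 1.571]
contact_force: [-3.8, -1.9, 3.7]
opening: 0.0517
grip_force: 20.0
shift [-0.0018  0.0004 -0.0006] turn 0.0001 t 9.82
```

```bash
python3 -m jog '[[[-0.001,0,0],0,0],[[-0.001,0,0],0,0],[[-0.001,0,0],0,0],[[-0.001,0,0],0.5,0],[[-0.001,0,0],0.5,0],[[-0.001,0,0],0.5,0],[[-0.001,0,0],0.5,0],[[-0.001,0,0],0.5,0],[[-0.001,0,0],0.5,0],[[-0.001,0,0],0.5,0],[[-0.001,0,0],0.5,0],[[-0.001,0,0],0.5,0]]' 8;python3 -m jog '[[[0,0,0],0,1],[[0,0,0],0,1],[[0,0,0],0,1],[[0,0,0],0,1],[[0,0,0],0,1],[[0,0,0],0,1]]' 8
```

```text
time: 11.32
tool_pos: [0.6285, 0.113, 0.2261]
tool_rot: [-3.141, 0.0, -0.004]
contact_force: [0.1, -0.1, 0.8]
opening: 0.0918
grip_force: 0.0
time: 12.08
tool_pos: [0.6285, 0.113, 0.2263]
tool_rot: [-3.141, -0.0, 0.0]
contact_force: [-0.3, -0.2, 0.6]
opening: 0.0524
grip_force: 8.0
```

```bash
python3 -m jog '[[[0,0,0],0,0],[[0,0,0],0,0],[[0,0,0],0,0],[[0,0,-0.15],0,0],[[0,0,-0.3],0,0],[[-0.131,-0.582,-0.41],0,0],[[-0.131,-0.582,-0.41],0,0],[[-0.131,-0.582,-0.41],0,0],[[-0.131,-0.582,-0.41],0,0],[[-0.131,-0.582,-0.41],0,0],[[-0.131,-0.582,-0.41],0,0],[[-0.131,-0.582,-0.41],0,0]]'; python3 -c "
from h import *
im,m=shot('wrist','w3')
pin('flat_head','wrist')
print(fwd('wrist',[.576,.346,.012]))
rows(.576,.346,.23,0)
g=im.min(2);n=cv2.findContours((g>150).astype(np.uint8),0,1)[0]
for k in n:
  if cv2.contourArea(k)>1000: print(cv2.boundingRect(k),cv2.minEnclosingCircle(k))
"
```

```text
time: 13.58
tool_pos: [0.5766, 0.3442, 0.3899]
tool_rot: [3.141, 0.001, -0.002]
contact_force: [-0.0, -0.1, 0.1]
opening: 0.0918
grip_force: 0.0
wrist flat_head [ 0.5748  0.3479 -0.0021] 0.87
[313.34589771 214.6834803 ]
shift [-0.0017 -0.0043  0.0023] turn -0.0006 t 13.68
(287, 192, 51, 50) ((311.76800537109375, 217.17922973632812), 25.787607192993164)
(7, 179, 33, 48) ((23.215736389160156, 202.36294555664062), 23.93816566467285)
(546, 150, 40, 55) ((564.5, 177.0), 27.11559295654297)
(487, 121, 71, 70) ((525.0, 155.5), 42.60585021972656)
(1, 103, 32, 49) ((17.902984619140625, 126.8880615234375), 24.425884246826172)
(2, 30, 33, 47) ((18.0, 53.0), 24.69827651977539)
```

View pics/w3.png

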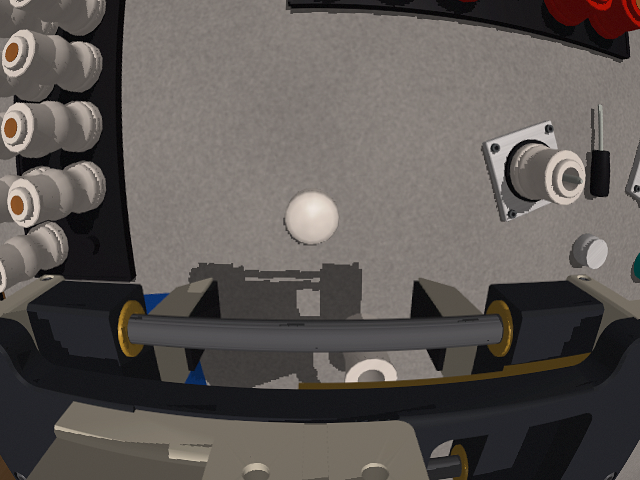

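The flat head is at px (312,217). The stout body is seated on its nest at (545,175).

```bash
python3 -m jog '[[[-0.0065,-0.007,0.15],0,0],[[-0.0065,-0.007,0.3],0,0],[[-0.0065,-0.007,0.42],0,0],[[-0.0065,-0.007,0.5],0,0],[[-0.0065,-0.007,0.522],0,0],[[-0.0065,-0.007,0.522],0,0],[[-0.0065,-0.007,0.522],0,1],[[-0.0065,-0.007,0.522],0,1],[[-0.0065,-0.007,0.522],0,1],[[-0.0065,-0.007,0.522],0,1],[[-0.0065,-0.007,0.522],0,1],[[-0.0065,-0.007,0.522],0,1]]' 6; python3 -c "
from h import *
rows(.574,.347,.022,np.pi/2)"
```

```text
time: 15.18
tool_pos: [0.5735, 0.3486, 0.1818]
tool_rot: [-3.141, -0.0, 0.0]
contact_force: [-0.0, -0.3, 1.5]
opening: 0.0524
grip_force: 6.0
shift [0.0014 0.004  0.0014] turn -0.5 t 15.18
```

```bash
python3 -m jog '[[[0,0,0],0,0],[[0,0,0],0,0],[[0,0,0],0,0],[[0,0,0],-0.5,0],[[0,0,0],-0.5,0],[[0,0,0],-0.5,0],[[0,0,0],-0.5,0],[[0,0,0],-0.5,0],[[0,0,0],-0.5,0],[[0,0,0],-0.5,0],[[0,0,0],-0.5,0],[[0,0,0],-0.5,0]]';python3 -m jog '[[[0,0,0],0,0],[[0,0,0],0,1],[[0,0,0],0,1],[[0,0,0],0,1],[[0,0,0],0,1],[[0,0,0],0,1],[[0,0,0],0,1]]' 15; python3 -c "
from h import *
rows(.6285,.113,.15,np.pi/2)"
```

```text
time: 16.68
tool_pos: [0.5734, 0.3486, 0.1815]
tool_rot: [-3.142, -0.0, 1.575]
contact_force: [-0.3, -0.3, -0.2]
opening: 0.0916
grip_force: 0.0
time: 17.55
tool_pos: [0.5735, 0.3486, 0.1816]
tool_rot: [3.141, -0.0, 1.571]
contact_force: [-0.1, -0.4, -1.0]
opening: 0.0515
grip_force: 15.0
shift [-0.5889  0.1376 -0.3191] turn -0.0 t 17.55
```

```bash
python3 -m jog '[[[0,0,-0.1],0,1],[[0,0,-0.25],0,1],[[-0.05,0.02,-0.35],0,1],[[-0.589,0.138,-0.35],0,1],[[-0.589,0.138,-0.35],0,1],[[-0.589,0.138,-0.35],0,1],[[-0.589,0.138,-0.35],0,1],[[-0.589,0.138,-0.35],0,1],[[-0.589,0.138,-0.35],0,1],[[-0.589,0.138,-0.35],0,1],[[-0.589,0.138,-0.35],0,1]]'; python3 -c "
from h import *
rows(.6285,.113,.1016,np.pi/2)"
```

```text
time: 18.92
tool_pos: [0.6284, 0.1142, 0.3215]
tool_rot: [-3.142, -0.0, 1.573]
contact_force: [1.2, -0.2, -1.2]
opening: 0.0506
grip_force: 15.0
shift [-0.0029  0.0003  0.1518] turn 0.0006 t 18.93
```

```bash
python3 -m jog '[[[0,0,0],0,1],[[0,0,0.03],0,1],[[0,0,0.06],0,1],[[0,0,0.09],0,1],[[0,0,0.11],0,1],[[0,0,0.12],0,1],[[0,0,0.13],0,1],[[0,0,0.14],0,1],[[0,0,0.14],0,1],[[0,0,0.14],0,1]]'; python3 -c "
from h import *
rows(.6285,.113,.1016,np.pi/2)"
```

```text
time: 20.18
tool_pos: [0.6287, 0.113, 0.2658]
tool_rot: [3.141, -0.0, 1.571]
contact_force: [-0.5, -0.2, -0.1]
opening: 0.0512
grip_force: 15.0
shift [ 0.0001 -0.0006  0.0124] turn 0.0 t 20.18
```

```bash
python3 -m jog '[[[0,0,0.003],0,1],[[0,0,0.006],0,1],[[0,0,0.009],0,1],[[0,0,0.011],0,1],[[0,0,0.012],0,1],[[0,0,0.013],0,1],[[0,0,0.013],0,1]]'
```

```text
time: 21.05
tool_pos: [0.6286, 0.113, 0.2615]
tool_rot: [3.141, -0.0, 1.571]
contact_force: [-2.7, -0.3, 6.8]
opening: 0.0511
grip_force: 15.0
```

```bash
python3 -m jog '[[[0,0,0],0,0],[[0,0,0],0,0],[[0,0,0],0,0],[[0,0,-0.1],0,0],[[0,0,-0.25],0,0],[[-0.05,-0.03,-0.37],0,0],[[-0.97,-0.5,-0.37],0,0],[[-0.97,-0.5,-0.37],0,0],[[-0.97,-0.5,-0.37],0,0],[[-0.97,-0.5,-0.37],0,0],[[-0.97,-0.5,-0.37],0,0],[[-0.97,-0.5,-0.37],0,0]]';  python3 -m jog '[[[-0.2,-0.1,0],0,0],[[-0.2,-0.1,0],0,0],[[-0.2,-0.1,0],0,0]]'; python3 -c "
from h import *
rows(.427,-.277,.25,np.pi/2)"
```

```text
time: 22.55
tool_pos: [0.4449, -0.2426, 0.4084]
tool_rot: [3.141, 0.0, 1.571]
contact_force: [1.3, -0.6, 0.6]
opening: 0.0917
grip_force: 0.0
time: 22.92
tool_pos: [0.4051, -0.3227, 0.4081]
tool_rot: [-3.141, -0.0, 1.567]
contact_force: [-0.2, 0.1, -0.3]
opening: 0.0916
grip_force: 0.0
shift [ 0.1143  0.0543 -0.0029] turn -0.0011 t 22.93
```

```bash
python3 -m jog '[[[0.114,0.054,0],0,0],[[0.114,0.054,0],0,0],[[0.114,0.054,0],0,0]]'; python3 -c "
from h import *
im,m=shot('wrist','w4')
pin('tall_body','wrist');pin('knob_head','wrist')
print(fwd('wrist',[.427,-.277,.115]));rows(.427,-.277,.093,np.pi/2)
s,_=shot('side','s4')
a=im[140:340,210:410];cv2.imwrite('pics/c4.png',cv2.cvtColor(np.hstack([cv2.resize(a,None,fx=2,fy=2),cv2.resize(s[200:400,170:370],None,fx=2,fy=2)]),4))
"
```

```text
time: 23.3
tool_pos: [0.4281, -0.2746, 0.4084]
tool_rot: [3.142, 0.0, 1.573]
contact_force: [-0.3, -0.3, -0.2]
opening: 0.0919
grip_force: 0.0
wrist tall_body [ 0.4298 -0.2761  0.0016] 0.88
wrist knob_head [ 0.515  -0.1299 -0.0022] 0.73
wrist knob_head [ 0.4207 -0.0823  0.0023] 0.71
wrist knob_head [ 4.111e-01 -1.671e-01 -3.000e-04] 0.7
[314.61597364 238.77142897]
shift [-0.0035 -0.0016  0.3902] turn -0.0 t 23.45
```

View pics/c4.png

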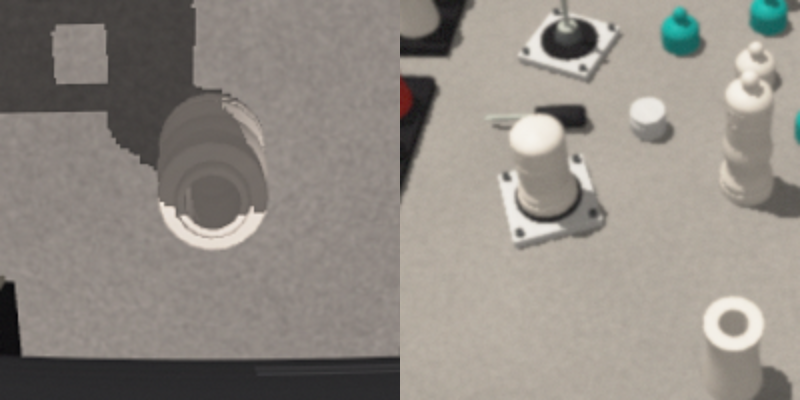

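The stout mill stands closed on its nest. The tall body's bore is at px (316.5,240), which gives about (.4284,-.278).

```bash
python3 -m jog '[[[-0.006,0.002,0.1],0,0],[[-0.006,0.002,0.2],0,0],[[-0.006,0.002,0.3],0,0],[[-0.006,0.002,0.37],0,0],[[-0.006,0.002,0.39],0,0],[[-0.006,0.002,0.39],0,0],[[-0.006,0.002,0.39],0,1],[[-0.006,0.002,0.39],0,1],[[-0.006,0.002,0.39],0,1],[[-0.006,0.002,0.39],0,1],[[-0.006,0.002,0.39],0,1],[[-0.006,0.002,0.39],0,1]]' 20; python3 -c "
from h import *
rows(.643,-.12,.265,np.pi/2)"
```

```text
time: 25.0
tool_pos: [0.4285, -0.2778, 0.2523]
tool_rot: [3.142, -0.0, 1.571]
contact_force: [0.0, -1.2, 0.6]
opening: 0.0431
grip_force: 20.0
shift [ 0.3944  0.5363 -0.4297] turn 0.0 t 25.0
```

```bash
python3 -m jog '[[[0,0,-0.1],0,1],[[0,0,-0.25],0,1],[[0,0,-0.40],0,1],[[0.02,0.05,-0.44],0,1],[[0.2,0.536,-0.44],0,1],[[0.2,0.536,-0.44],0,1],[[0.2,0.536,-0.44],0,1],[[0.2,0.536,-0.44],0,1],[[0.2,0.536,-0.44],0,1],[[0.2,0.536,-0.44],0,1],[[0.2,0.536,-0.44],0,1]]'; python3 -c "
from h import *
im,m=shot('wrist','w5')
pin('nest_long','wrist')
print(fwd('wrist',[.643,-.12,.008]))
g=im.max(2)
n=cv2.findContours((g>190).astype(np.uint8),0,1)[0]
for k in n:
  if cv2.contourArea(k)>2000: print(cv2.minAreaRect(k),ray('wrist',cv2.minAreaRect(k)[0],.008))
rows(.643,-.12,.265,np.pi/2)
"
```

```text
time: 26.38
tool_pos: [0.6419, -0.1986, 0.4288]
tool_rot: [3.142, 0.0, 1.57]
contact_force: [-0.1, -0.3, -1.4]
opening: 0.0431
grip_force: 20.0
wrist nest_long [ 0.6393 -0.1208  0.0013] 0.74
[315.96243925 134.81478364]
((316.22003173828125, 133.19821166992188), (84.40494537353516, 83.26680755615234), 19.707979202270508) [ 0.64327428 -0.11825769  0.008     ]
shift [0.1961 0.002  0.0118] turn -0.0003 t 26.48
```

View pics/w5.png

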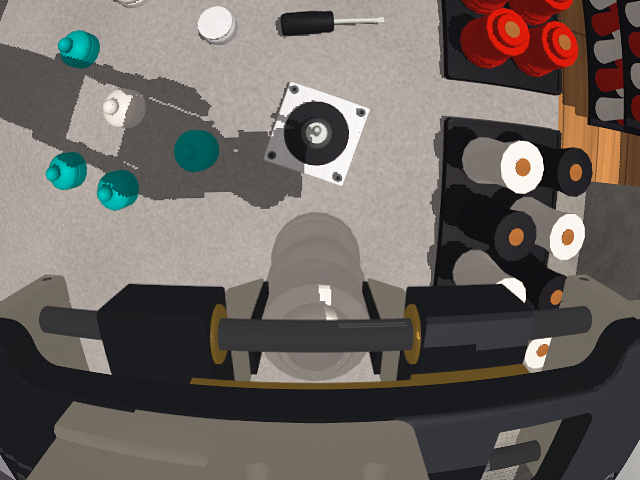

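The long nest's seat is centred at px (316.5,133), giving (.6432,-.1183). The tall body is held upright. The white knob head is at (120,107).

```bash
python3 -m jog '[[[0.1,0.002,0],0,1],[[0.2,0.0025,0],0,1],[[0.2,0.0025,0],0,1],[[0.2,0.0025,0.06],0,1],[[0.2,0.0025,0.13],0,1],[[0.2,0.0025,0.20],0,1],[[0.2,0.0025,0.27],0,1],[[0.2,0.0025,0.32],0,1],[[0.2,0.0025,0.35],0,1],[[0.2,0.0025,0.37],0,1],[[0.2,0.0025,0.382],0,1],[[0.2,0.0025,0.382],0,1]]'; python3 -c "
from h import *
rows(.6432,-.1183,.1113,np.pi/2)"
```

```text
time: 27.98
tool_pos: [0.6439, -0.1179, 0.2757]
tool_rot: [3.141, 0.0, 1.571]
contact_force: [0.7, 0.0, -1.3]
opening: 0.0435
grip_force: 20.0
shift [-0.0011 -0.0018  0.013 ] turn 0.0 t 27.98
```

```bash
python3 -m jog '[[[-0.001,-0.001,0.004],0,1],[[-0.001,-0.001,0.007],0,1],[[-0.001,-0.001,0.01],0,1],[[-0.001,-0.001,0.012],0,1],[[-0.001,-0.001,0.0135],0,1],[[-0.001,-0.001,0.0135],0,1],[[-0.001,-0.001,0.0135],0,1]]'
```

```text
time: 28.85
tool_pos: [0.6435, -0.1182, 0.2703]
tool_rot: [3.141, -0.0, 1.571]
contact_force: [-0.2, 0.5, 0.4]
opening: 0.0433
grip_force: 20.0
```

```bash
python3 -m jog '[[[0,0,0.002],0,1],[[0,0,0.002],0,0],[[0,0,0],0,0],[[0,0,0],0,0],[[0,0,0],0.5,0],[[0,0,0],0.5,0],[[0,0,0],0.5,0],[[0,0,0],0.5,0],[[0,0,0],0.5,0],[[0,0,0],0.5,0],[[0,0,0],0.5,0],[[0,0,0],0.5,0]]' 8;python3 -m jog '[[[0,0,0],0.005,0],[[0,0,0],0.005,0],[[0,0,0],0.005,1],[[0,0,0],0.005,1],[[0,0,0],0.005,1],[[0,0,0],0.005,1],[[0,0,0],0.005,1],[[0,0,0],0.005,1]]' 8
```

```text
time: 30.35
tool_pos: [0.6435, -0.1182, 0.2699]
tool_rot: [-3.141, 0.0, 0.065]
contact_force: [-0.2, -0.2, 0.0]
opening: 0.0919
grip_force: 0.0
time: 31.35
tool_pos: [0.6435, -0.1182, 0.2701]
tool_rot: [-3.142, -0.0, 0.055]
contact_force: [0.4, -0.1, 0.5]
opening: 0.0443
grip_force: 8.0
```

```bash
python3 -m jog '[[[0,0,0],0,0],[[0,0,0],0,0],[[0,0,0],0,0],[[0,0,-0.1],0,0],[[0,0,-0.22],0.0175,0],[[0,0,-0.3],0.0175,0],[[-0.535,-0.132,-0.3],0.0175,0],[[-0.535,-0.132,-0.3],0.0175,0],[[-0.535,-0.132,-0.3],0.0175,0],[[-0.535,-0.132,-0.3],0.0175,0],[[-0.535,-0.132,-0.3],0.0175,0],[[-0.535,-0.132,-0.3],0.0175,0]]'; python3 -c "
from h import *
im,m=shot('wrist','w6')
pin('knob_head','wrist')
print(fwd('wrist',[.427,-.077,.045]),fwd('wrist',[.427,-.077,.012]))
rows(.427,-.077,.022,0)
cv2.imwrite('pics/c6.png',cv2.resize(im[130:330,200:430],None,fx=3,fy=3)[:,:,::-1])
"
```

```text
time: 32.85
tool_pos: [0.4275, -0.0775, 0.3906]
tool_rot: [3.141, -0.002, 0.0]
contact_force: [-0.5, -0.2, 0.0]
opening: 0.0916
grip_force: 0.0
wrist knob_head [0.3548 0.0041 0.0021] 0.78
wrist knob_head [ 0.4225 -0.0826 -0.0013] 0.62
wrist knob_head [ 0.4131 -0.1652 -0.0009] 0.57
[314.53449172 222.58462303] [314.56768587 215.20701905]
shift [-0.002  -0.0014  0.5223] turn 0.0001 t 32.95
```

View pics/c6.png

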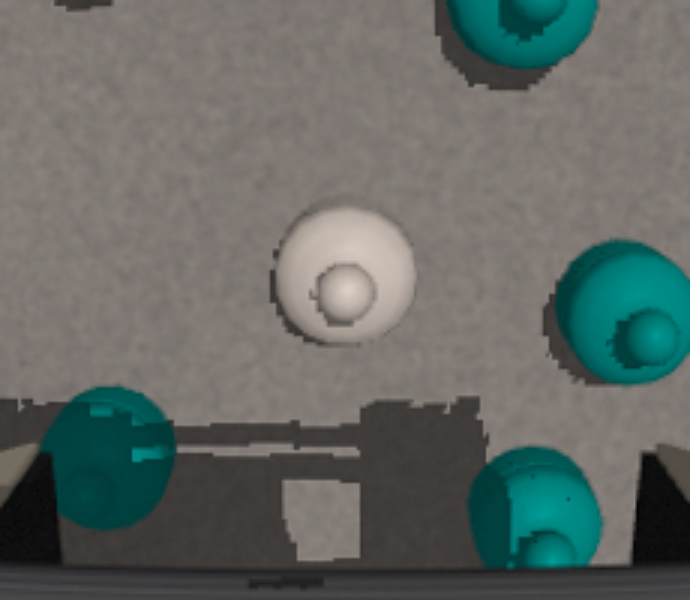

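The white knob is at px (315,228) and its band at (315,222), giving about (.422,-.078). The nearest turquoise is about 92 mm away in −y, so I'll keep the jaw partly closed.

```bash
python3 -m jog '[[[-0.0145,0,0.15],0,0.3],[[-0.0145,0,0.3],0,0.3],[[-0.0145,0,0.4],0,0.3],[[-0.0145,0,0.48],0,0.3],[[-0.0145,0,0.52],0,0.3],[[-0.0145,0,0.522],0,0.3],[[-0.0145,0,0.522],0,1],[[-0.0145,0,0.522],0,1],[[-0.0145,0,0.522],0,1],[[-0.0145,0,0.522],0,1],[[-0.0145,0,0.522],0,1]]' 5; python3 -m jog '[[[0,0,0],0,0.3],[[0,0,0],0,0.3],[[0,0,0],0,0.3],[[0,0,0],-0.5,0.3],[[0,0,0],-0.5,0.3],[[0,0,0],-0.5,0.3],[[0,0,0],-0.5,0.3],[[0,0,0],-0.5,0.3],[[0,0,0],-0.5,0.3],[[0,0,0],-0.5,0.3],[[0,0,0],-0.5,0.3],[[0,0,0],-0.5,0.3]]'
```

```text
time: 34.33
tool_pos: [0.4214, -0.0774, 0.1819]
tool_rot: [3.141, -0.002, 0.0]
contact_force: [0.1, -0.5, 6.1]
opening: 0.0457
grip_force: 5.0
time: 35.83
tool_pos: [0.421, -0.0772, 0.1812]
tool_rot: [-3.141, -0.0, 1.575]
contact_force: [-0.6, -0.2, 0.9]
opening: 0.0644
grip_force: 0.0
```

```bash
python3 -m jog '[[[0,0,0],0,0.3],[[0,0,0],0,1],[[0,0,0],0,1],[[0,0,0],0,1],[[0,0,0],0,1],[[0,0,0],0,1],[[0,0,0],0,1]]' 15; python3 -c "
from h import *
rows(.6435,-.1182,.2,np.pi/2)"
```

```text
time: 36.7
tool_pos: [0.4211, -0.0773, 0.1813]
tool_rot: [-3.142, -0.0, 1.571]
contact_force: [-0.5, 0.4, -0.2]
opening: 0.0464
grip_force: 15.0
shift [-0.1024  0.5561 -0.4448] turn 0.0 t 36.7
```

```bash
python3 -m jog '[[[0,0,-0.1],0,1],[[0,0,-0.25],0,1],[[0,0,-0.4],0,1],[[-0.02,0.1,-0.44],0,1],[[-0.1025,0.556,-0.44],0,1],[[-0.1025,0.556,-0.44],0,1],[[-0.1025,0.556,-0.44],0,1],[[-0.1025,0.556,-0.44],0,1],[[-0.1025,0.556,-0.44],0,1],[[-0.1025,0.556,-0.44],0,1],[[-0.1025,0.556,-0.44],0,1],[[-0.1025,0.556,-0.44],0,1]]'; python3 -c "
from h import *
rows(.6435,-.1182,.1483,np.pi/2)"
```

```text
time: 38.2
tool_pos: [0.643, -0.1181, 0.3581]
tool_rot: [3.141, 0.0, 1.571]
contact_force: [-0.6, -1.3, -0.7]
opening: 0.0461
grip_force: 15.0
shift [-0.0002  0.0013  0.1266] turn 0.0 t 38.2
```

```bash
python3 -m jog '[[[0,0.001,0],0,1],[[0,0.001,0.03],0,1],[[0,0.001,0.06],0,1],[[0,0.001,0.08],0,1],[[0,0.001,0.095],0,1],[[0,0.001,0.105],0,1],[[0,0.001,0.112],0,1],[[0,0.001,0.116],0,1],[[0,0.001,0.116],0,1]]'; python3 -c "
from h import *
rows(.6435,-.1182,.1483,np.pi/2)"
```

```text
time: 39.33
tool_pos: [0.6439, -0.1182, 0.311]
tool_rot: [3.141, -0.0, 1.571]
contact_force: [0.1, 0.2, -0.6]
opening: 0.046
grip_force: 15.0
shift [ 0.     -0.001   0.0088] turn 0.0001 t 39.33
```

```bash
python3 -m jog '[[[0,0,0.003],0,1],[[0,0,0.006],0,1],[[0,0,0.008],0,1],[[0,0,0.009],0,1],[[0,0,0.01],0,1],[[0,0,0.01],0,1],[[0,0,0.01],0,1]]'
```

```text
time: 40.2
tool_pos: [0.6439, -0.1182, 0.3073]
tool_rot: [3.141, 0.0, 1.571]
contact_force: [-0.6, 0.4, 4.0]
opening: 0.0464
grip_force: 15.0
```

Seated, with a 4 N reaction. Release, lift and check.

```bash
python3 -m jog '[[[0,0,0],0,0],[[0,0,0],0,0],[[0,0,0],0,0],[[0,0,-0.08],0,0],[[0,0,-0.2],0,0],[[0,0,-0.3],0,0],[[-0.5,-0.2,-0.3],0,0],[[-0.5,-0.2,-0.3],0,0],[[-0.5,-0.2,-0.3],0,0],[[-0.5,-0.2,-0.3],0,0],[[-0.5,-0.2,-0.3],0,0],[[-0.5,-0.2,-0.3],0,0]]'; python3 -c "
from h import *
s,_=shot('side','s7');t,_=shot('top','t7')
for n in ['finished_mill','flared_body','grease_tin','screwdriver']: pin(n,'side')
cv2.imwrite('pics/c7.png',np.hstack([cv2.resize(s[140:340,150:350],None,fx=2,fy=2),cv2.resize(t[90:290,200:400],None,fx=2,fy=2)])[:,:,::-1])"
```

```text
time: 41.7
tool_pos: [0.5643, -0.3175, 0.4268]
tool_rot: [3.141, -0.001, 1.571]
contact_force: [0.8, 0.3, -0.3]
opening: 0.0916
grip_force: 0.0
side finished_mill [ 0.428   0.0756 -0.0015] 0.76
side flared_body [ 0.4345  0.2908 -0.0052] 0.8
side grease_tin [0.5343 0.0103 0.0025] 0.8
side screwdriver [ 0.6646  0.0033 -0.0033] 0.82
```

View pics/c7.png

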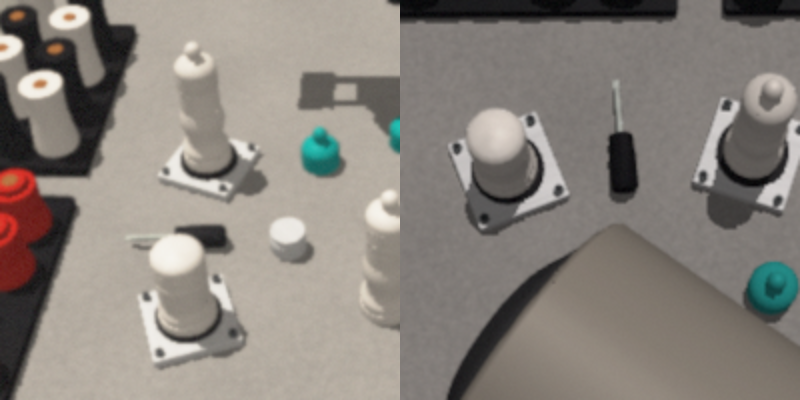

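Both mills stand closed and upright on their nests (side crop about (200,110) and (180,290)), and the bystanders haven't moved.

```bash
python3 -c "
from cell import robot
print(robot.hand_in())"
```

```text
the job is handed in; nothing more can be done
None
```

Both mills are assembled on their nests with their heads seated, the bystanders were left where they stood, and the job was handed in at about 42 s; the hand-in returned no verdict.

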